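# Stand rinsed reaction tiles in the tapered drying rack

### The job

The thin and the thick porcelain reaction tile have been rinsed and lean in the two-notch wash stand. Stand each of them in the drying rack in the notch cut for its thickness, about midway across the two notched boards, so that it leans the way the notch leans and stops wedged clear of the drip tray, level with the middle tile that is already drying there. Set them down, do not let them fall in, and leave the middle tile and the other things on the bench alone.

Things in the scene. Friction and masses are not known exactly. Their poses are not given: they have to be found in the camera images.
- thin_tile_center (a point): Glazed white porcelain reaction tile, 10 mm thick, 110 mm wide, 100 mm high, about 200 g, 12 round wells in one face. Point: its very centre. Axes: x along its width, z up its height, y through its thickness (wells on the -y face, plain back on +y). It starts leaning 20 degrees in one of the two notches of the wash stand (either one).
- thick_tile_center (a point): Glazed white porcelain reaction tile, 22 mm thick, 110 mm wide, 100 mm high, about 360 g, 12 round wells in one face. Point: its very centre. Axes: x along its width, z up its height, y through its thickness (wells on the -y face, plain back on +y). It starts leaning 20 degrees in the other notch of the wash stand.
- middle_tile_center (a point): Glazed white porcelain reaction tile, 16 mm thick, 110 mm wide, 100 mm high, about 280 g, 12 round wells in one face. Point: its very centre. Axes: x along its width, z up its height, y through its thickness (wells on the -y face, plain back on +y). It already stands, loose, in the middle notch of the drying rack, leaning 30 degrees; leave it there.
- drying_rack: Fixed rack: two upright grey notched boards (12 mm thick, 248 long, 66 high, their planes at x = -38 and +38 mm) in a steel drip tray 150 x 262 mm with 15 mm rim. Origin: middle of the underside; z up, y along the row of notches, x along the tiles' width. Three notches, 64 mm apart in y, all lean 30 degrees: going up they run towards +y, direction (0, 0.5, 0.866).
- slot_narrow (a point): Narrow notch, for the 10 mm tile, at the -y end. Point: midway between the boards, on the notch's +y wall (the straight rest that a tile's back lies on), where the lower back edge of the right tile stops, 34 mm over the bench. The seated tile's centre is 50 mm up the rest from it and half a thickness off the rest, towards (0, -0.866, 0.5). Axes as the rack's, not leaning.
- slot_middle (a point): The same point of the middle notch (16 mm, occupied). In every notch the other wall converges on the rest: the width, square to the rest, shrinks 0.25 mm per mm down the rest, so a tile slides down until its lower edge wedges. Mouths, 20 to 30 mm up from this point, are 5 to 7 mm wider than the right tile. Too thick a tile stands 24 mm proud, too thin a one drops 24 mm.
- slot_wide (a point): The same point of the wide notch, for the 22 mm tile, at the +y end of the row.
- wash_stand: Fixed stand: two such boards (58 high, 192 long, planes at x = -38 and +38 mm) in a steel tray 150 x 216 mm. Origin: middle of the underside; z up, y along the row. Two straight notches 88 mm apart, 32 mm wide, lean 20 degrees towards +y going up; a tile stands on the notch floor, lower back edge 12 mm over the bench, back on the +y wall, its upper 50 mm clear of the boards.
- bottle_wash: Squeeze wash bottle with a bent spout, 66 mm wide, 203 mm high, standing to the right of the rack; leave alone. Origin under it.
- bench_timer: Small flat white bench timer, 58 x 72 x 18 mm, behind the work; leave alone. Origin under it.
- reagent_bottle: Round reagent bottle with a screw cap, 58 mm across, 125 mm high, behind and to the right; leave alone. Origin under it.

How it is judged (in metres and radians):
At the end, for the whole second after the job is handed in: Thin tile in the narrow notch, thick tile in the wide one: each centre within 8 mm along the row, 7 mm in height and 20 mm across the boards of its wedged place, leaning 30 degrees within 0.1 rad, at rest; the middle tile within 12 mm of where it stood (x of thin_tile_center in the frame of drying_rack between -0.02 and 0.02 m and y of thin_tile_center in the frame of drying_rack between -0.0588 and -0.0428 m and z of thin_tile_center in the frame of drying_rack between 0.0724 and 0.0864 m and angle between thin_tile_center's own z axis and vertical between 0.4236 and 0.6236 rad and linear speed of each of thin_tile, thick_tile below 0.02 m/s and x of thick_tile_center in the frame of drying_rack between -0.02 and 0.02 m and y of thick_tile_center in the frame of drying_rack between 0.064 and 0.08 m and z of thick_tile_center in the frame of drying_rack between 0.0754 and 0.0894 m and angle between thick_tile_center's own z axis and vertical between 0.4236 and 0.6236 rad and distance of middle_tile_center from where it was at the start of the episode below 0.012 m); the robot touches nothing.
It fails at once if the middle tile is shifted by more than 20 mm (distance of middle_tile_center from where it was at the start of the episode above 0.02 m).
It fails at once if the wash bottle, the timer or the reagent bottle is shifted by more than 30 mm (distance of any of bottle_wash, bench_timer, reagent_bottle from where it was at the start of the episode above 0.03 m).
It fails at once if a tile falls freely (faster than 0.8 m/s, out of the gripper) ((linear speed of thin_tile above 0.8 m/s and contact force between thin_tile and the fingers below 0.1 N) or (linear speed of thick_tile above 0.8 m/s and contact force between thick_tile and the fingers below 0.1 N)).
It also fails if it takes over 64 s, if anything falls off the work surface, if the arm or the gripper's body presses on something with over 40 N, if the wrist force passes 120 N, or if a joint passes its speed limit or range.

### The arm

A 7-joint arm with a two-finger parallel gripper is mounted at the origin on a cart in front of the work surface, level with it; the furniture and walls round the work are solid. World frame = base frame: x ahead of the robot, y to its left, z up, the work surface at z = 0. Lengths are in mm, angles in rad, forces in N, time in s.
With the tool pointing down it reaches from about 400 to 875 mm from the base axis. Payload 4.4 kg.
Tool frame: the origin (TCP) lies at the very end of the fingers, on their centre line; the grasp point (between the pads) lies 19 mm behind it; z points along the fingers, y is the direction in which the jaws open and shut (so a half turn about z gives the same grasp; the last joint's range is limited). The gripper opens to 85 mm and grips with 20 to 120 N. Pads are 22 mm wide; open, the fingers measure 114 mm over their backs; the gripper's body (76 mm by 85 mm) begins 54 mm behind the grasp point. The pads swing forward as they close: fully open they stand 13 mm farther back than shut.
Start: joints at [-1.372, 0.628, 0.038, 1.517, -0.027, 0.996, -0.02], TCP at [170.091, 627.365, 231.313] pointing down, gripper open.
Joint ranges: [-3.06, 3.06], [-0.37, 2.12], [-1.25, 1.32], [0.18, 2.47], [-1.1, 4.24], [0.23, 1.98], [-2.94, 2.94]. Speed limits (rad/s): [2.57, 2.57, 3.14, 3.14, 3.14, 3.14, 3.14].

### API

Orientations are given as [roll, pitch, yaw] about the fixed x, y, z axes, in that order (R = Rz(yaw) Ry(pitch) Rx(roll)).
In Python, from cell import read_state, get_image, finish_job gives the robot as it stands.
- The arm moves only by the tool carry_out, never from a script. Its argument "series" is a list that holds one entry, the list of rows, each a list of 7 numbers: the shift along the tool's x, y, z in cm, then the turn, a rotation vector about the tool's x, y, z in rad, then the finger opening in cm, from 0 to 8.54. In form: [[[x, y, z, wx, wy, wz, grip], ...]]. A call has 1 to 5 rows; each row is the pose to reach, as a shift and turn from the pose commanded when the call began, along the tool's axes at that moment; what a row does not reach only later rows make up. A row lasts 1/12 s, in which the tool goes at most 41.7 mm and 7.16 degrees, less where a joint would pass 70% of its speed; a pose out of reach is approached as far as the arm can. A call with a gripper value outside its range is refused whole. The fingers move at their own pace and stop on an object; the grip force is fixed at half the most. Time passes only in rows, so rows that repeat a pose let the fingers close. It gives the time, the measured TCP pose, the force and the opening at its end, in the units of the state.
- read_state(): the state, without advancing time (a new reading comes with each control period).
- get_image(name): name is "scene" or "top"; returns a dict with "img" (420x560x3 uint8, blue, green, red), "z_map" (420x560 float32, mm along the optical axis (not along the pixel's ray), 0 where there is no reading), "mtx" (3x3 intrinsics, pixels), "T" (4x4, takes a point from camera to world coordinates). Camera axes: x right, y down, z forward; pixel columns grow to the right and rows downward; lengths in mm; the calibration is good to about 2 mm. A picture is of the moment at which its call begins.
- finish_job(): hands the job in, once; it reports no verdict.
The state is a dict: "clock": time; "qpos": joint angles; "qd": joint speeds; "tau": joint torques, N m; "eef_pos": TCP position; "tool_rot": TCP orientation; "force": force on the tool from outside, world axes, zero at the start; "torque": the same for the moment, N m; "width": finger opening in mm.
Only numpy, scipy, OpenCV 4.12 (cv2) and the standard library are available. Lean on these libraries where they do the work, as an engineer would, in place of code of your own. Each camera call takes 0.05 s, during which the arm holds its last target.

## Working session

There is one attempt and no reset: what is moved stays moved. The work goes in short steps, Python scripts to look and compute and a tool call to move; the robot and the scene stay as the last step left them, time stands still between calls to the robot, and variables do not carry over. Pictures are saved under pics/ and viewed, and the job is handed in when it is done.

Besides the shell and the picture viewer there is one more tool, called after "Emit:" in YAML: its name, and indented under it one key for each argument. carry_out: Moves the arm, as the interface text tells. Its arguments: {"type":"object","properties":{"series":{"type":"array","items":{"type":"array","items":{"type":"array","items":{"type":"number"}}}}},"required":["series"]}

```bash
mkdir -p pics; ls; python3 - <<'E'
from cell import read_state,get_image
import cv2,numpy as np
s=read_state(); print(s)
for n in("scene","top"):
    d=get_image(n); cv2.imwrite(f"pics/{n}0.png",d["img"]); print(n,d["mtx"].tolist(),np.round(d["T"],4).tolist()); np.savez(f"{n}0.npz",**d)
E
```

```text
pics
{'clock': 0.0, 'qpos': array([-1.37180781,  0.6293435 ,  0.03841399,  1.51840634, -0.02698346,
        0.99627475, -0.01998367]), 'qd': array([-2.16924967e-03,  7.00786950e-04, -4.17339426e-04, -3.51958601e-04,
       -2.88342259e-04, -8.62571273e-05,  1.43942605e-04]), 'tau': array([ 7.39585848e-04, -5.63405156e+01,  1.22640911e+00, -1.93440181e+01,
        1.10477814e-02,  1.06668868e-02, -9.02143086e-06]), 'eef_pos': array([169.90301447, 626.74023472, 230.37801495]), 'tool_rot': array([-3.13967810e+00,  2.32459544e-05,  2.87685125e+00]), 'force': array([0.13104388, 0.83433349, 0.70407734]), 'torque': array([-0.00051318,  0.03155025,  0.00423845]), 'width': 85.49664308171914}
scene [[463.18360807976495, 0.0, 286.288526393773], [0.0, 463.18360807976495, 211.96825603440914], [0.0, 0.0, 1.0]] [[0.7674, -0.4709, 0.4352, -2.8149], [-0.6411, -0.5547, 0.5304, -774.433], [-0.0084, -0.686, -0.7276, 1079.8877], [0.0, 0.0, 0.0, 1.0]]
top [[405.1147736100661, 0.0, 284.1952629439856], [0.0, 405.1147736100661, 216.22036956712853], [0.0, 0.0, 1.0]] [[0.0049, -0.9955, 0.0947, 479.7418], [-0.9999, -0.006, -0.0115, -57.8756], [0.012, -0.0946, -0.9954, 1084.3302], [0.0, 0.0, 0.0, 1.0]]
```

View pics/scene0.png

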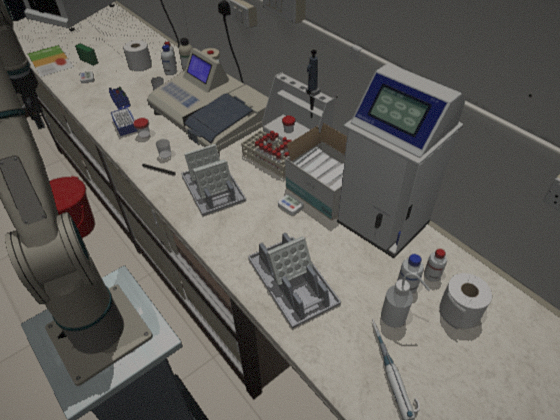

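View pics/top0.png

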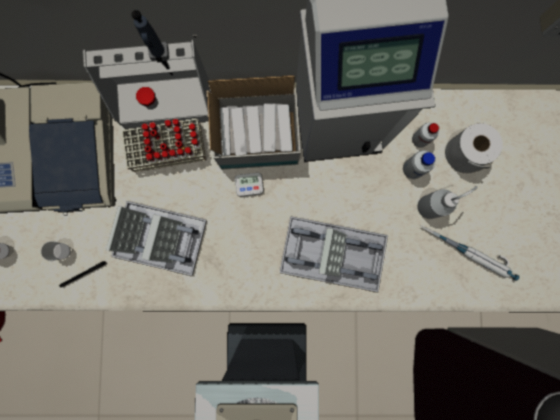

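```bash
python3 - <<'E'
import cv2,numpy as np
t=cv2.imread("pics/top0.png"); s=cv2.imread("pics/scene0.png")
a=cv2.resize(t[190:310,95:245],None,fx=5,fy=5,interpolation=cv2.INTER_CUBIC)[:600]
b=cv2.resize(t[200:300,270:400],None,fx=6,fy=6,interpolation=cv2.INTER_CUBIC)
cv2.imwrite("pics/a.png",a);cv2.imwrite("pics/b.png",b)
c=cv2.resize(s[135:330,170:350],None,fx=3,fy=3,interpolation=cv2.INTER_CUBIC)
cv2.imwrite("pics/c.png",c)
E
```

```text
(no output)
```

View pics/a.png

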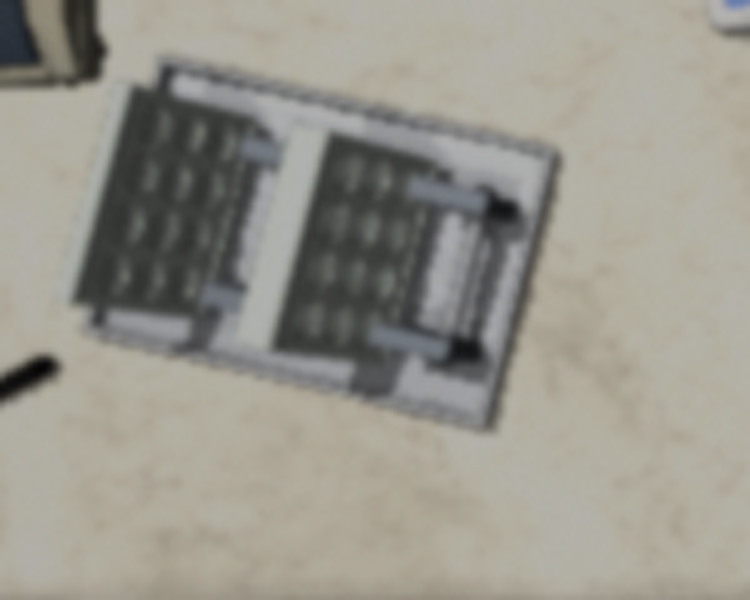

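View pics/b.png

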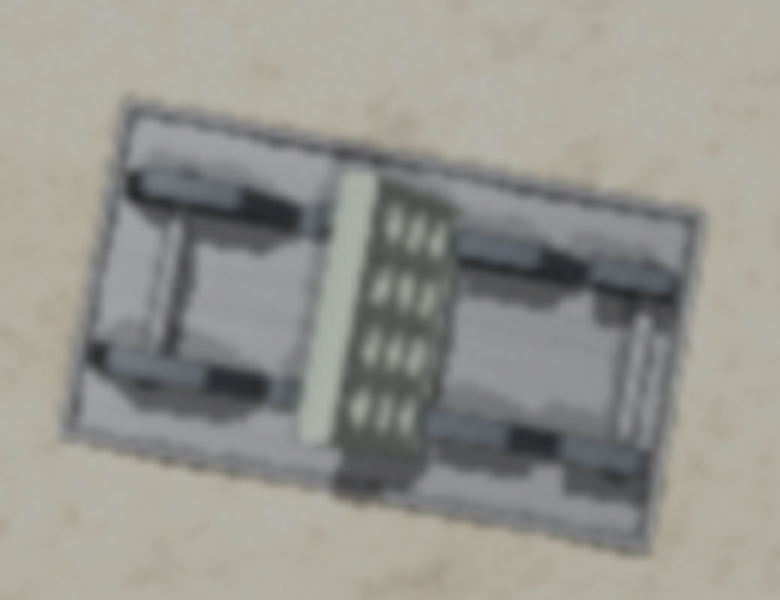

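View pics/c.png

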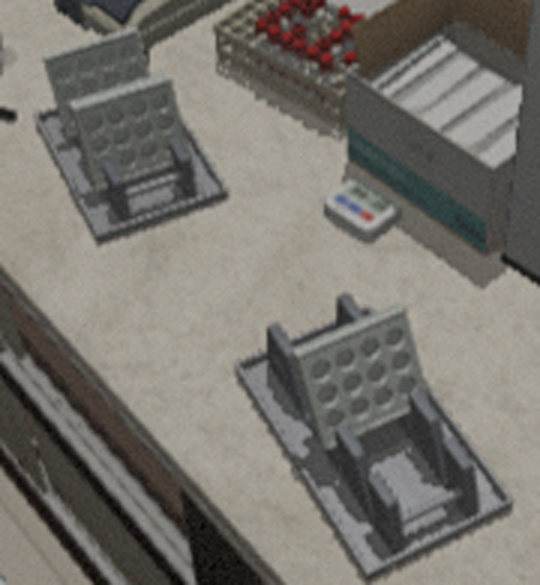

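```bash
cat > h.py <<'E'
import numpy as np,cv2
def cloud(d):
    z=d["z_map"];K=d["mtx"];h,w=z.shape
    v,u=np.mgrid[:h,:w]
    P=np.stack([(u-K[0,2])/K[0,0]*z,(v-K[1,2])/K[1,1]*z,z],-1)
    W=P@d["T"][:3,:3].T+d["T"][:3,3]; W[z<=0]=np.nan
    return W
def ray(d,uv,zp):
    K=d["mtx"];T=d["T"];uv=np.atleast_2d(uv).astype(float)
    r=np.c_[(uv[:,0]-K[0,2])/K[0,0],(uv[:,1]-K[1,2])/K[1,1],np.ones(len(uv))]@T[:3,:3].T
    o=T[:3,3]; return o+r*((zp-o[2])/r[:,2])[:,None]
def proj(d,P):
    P=np.atleast_2d(P);T=d["T"];c=(P-T[:3,3])@T[:3,:3];c=c@d["mtx"].T;return c[:,:2]/c[:,2:]
E
python3 - <<'E'
import numpy as np,cv2
from h import *
for n in("top","scene"):
    d=dict(np.load(f"{n}0.npz"));W=cloud(d);np.save(n+"W.npy",W)
    Z=W[...,2]
    m=(W[...,0]>380)&(W[...,0]<620)&(W[...,1]>-340)&(W[...,1]<420)
    print(n,np.nanmedian(Z[m]))
    im=np.clip(np.nan_to_num(Z)*1.7,0,255).astype(np.uint8)
    c=cv2.applyColorMap(im,cv2.COLORMAP_JET)
    c=c[190:310,95:405] if n=="top" else c[135:330,170:350]
    cv2.imwrite(f"pics/z_{n}.png",cv2.resize(c,None,fx=2.5 if n=="top" else 3,fy=2.5 if n=="top" else 3,interpolation=0))
E
```

```text
top 1.8723751938715623
scene 1.3130192397536575
```

View pics/z_top.png

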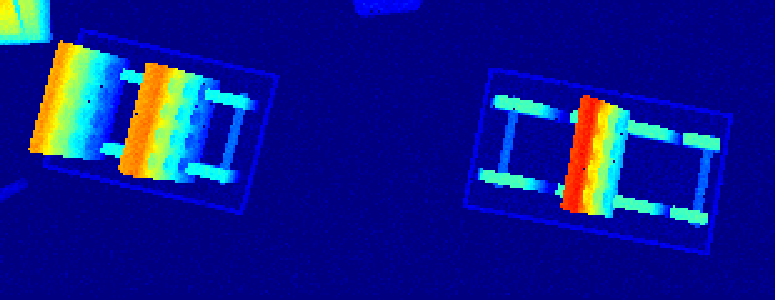

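View pics/z_scene.png

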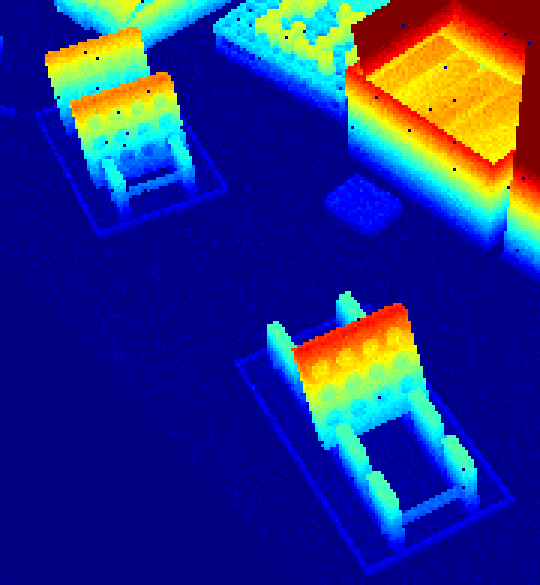

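```bash
python3 - <<'E'
import numpy as np,cv2
from h import *
for n in("top","scene"):
    W=np.load(n+"W.npy");X,Y,Z=W[...,0],W[...,1],W[...,2]
    print(n)
    for name,c,r in(("rack",(470,-190),165),("stand",(490,230),145)):
        b0=np.nanmedian(Z[(np.hypot(X-c[0],Y-c[1])<r)&(abs(Z)<7)])
        m=(np.hypot(X-c[0],Y-c[1])<r)&(Z-b0>10)&(Z-b0<19)
        P=W[m][:,:2].astype(np.float32)
        rect=cv2.minAreaRect(P);bx=cv2.boxPoints(rect)
        # centre of filled region excluding outliers: refine by side lines
        print(name,b0,m.sum(),np.round(rect[0],1),np.round(rect[1],1),np.round(rect[2],2)); print(np.round(bx,1).tolist())
        for lo,hi in((52-0,74),):
            pass
E
```

```text
top
rack 1.3502999590041327 595 [ 483.4 -201.6] [263.9 151.9] 79.18
[[384.0, -317.0], [533.2000122070312, -345.5], [582.7000122070312, -86.30000305175781], [433.5, -57.79999923706055]]
stand 0.5985505831251885 419 [521.8 256.6] [212.1 151.9] 76.94
[[423.8999938964844, 170.5], [571.9000244140625, 136.1999969482422], [619.7999877929688, 342.70001220703125], [471.79998779296875, 377.1000061035156]]
scene
rack 1.7556465257765694 506 [ 486.6 -200.6] [265.5 152.9] 79.15
[[386.5, -316.6000061035156], [536.7000122070312, -345.3999938964844], [586.5999755859375, -84.5999984741211], [436.3999938964844, -55.79999923706055]]
stand 1.4474431813013098 216 [525.9 256.6] [216.6 151.7] 77.0
[[427.6000061035156, 168.1999969482422], [575.5, 134.0], [624.2000122070312, 345.1000061035156], [476.3999938964844, 379.20001220703125]]
```

```bash
cat >> h.py <<'E'
def frame(cx,cy,deg):
    a=np.radians(deg);return np.array([[np.cos(a),-np.sin(a),0],[np.sin(a),np.cos(a),0],[0,0,1]]),np.array([cx,cy,0.])
RACK=frame(485,-201.1,-10.83); STAND=frame(524.1,257.5,-13.03)
E
python3 - <<'E'
import numpy as np
from h import *
F={"top":((483.4,-201.6,-10.83),(522.3,258.5,-13.03),1.2),"scene":((486.6,-200.6,-10.83),(525.9,256.6,-13.03),1.5)}
for n in F:
    W=np.load(n+"W.npy")-[0,0,F[n][2]]
    def tile(fr,lean,y0,zlow,lab):
        R,t=frame(*fr);L=(W-t)@R
        a=np.radians(lean);up=np.array([0,np.sin(a),np.cos(a)]);nb=np.array([0,np.cos(a),-np.sin(a)]) # nb: toward back
        o=np.array([0,y0,zlow]); s=(L-o)@up; q=(L-o)@nb; x=L[...,0]
        m=(abs(x)<75)&(s>55)&(s<110)&(abs(q)<40)&(L[...,2]>20)
        S,Q,X=s[m],q[m],x[m]
        front=(S<96)&(S>60)
        tp=(S>96)
        print(n,lab,m.sum(),"x",np.percentile(X,[1,99]).round(1),"q front",np.percentile(Q[front],[2,10,50,90,98]).round(1),"top s",np.percentile(S[tp],[5,25,50,75,95]).round(1),"q top",np.percentile(Q[tp],[1,5,50,95,99]).round(1))
    tile(F[n][0],30,-7.5,34,"mid")
    # stand tiles: unknown y; notches 88 apart; use origin estimates 0 & report
    tile(F[n][1],20,-44,12,"st-"); tile(F[n][1],20,44,12,"st+")
E
```

```text
top mid 566 x [-54.   53.3] q front [-16.2 -15.4 -14.2  -9.4  -6.4] top s [ 96.5  97.7  98.7  99.6 101. ] q top [-16.  -15.3  -8.3  -1.2  -0.3]
top st- 812 x [-53.4  53.8] q front [-11.1 -10.   -8.4  -0.9   3.4] top s [ 97.8 101.5 102.7 103.9 105.3] q top [-11.6 -10.6  -2.5   9.5  11.4]
top st+ 708 x [-53.5  54. ] q front [0.6 1.7 3.6 7.2 8.8] top s [ 96.6 100.4 102.1 103.3 104.9] q top [-0.   0.8  4.  10.1 12. ]
scene mid 665 x [-54.7  53.9] q front [-18.4 -16.8 -13.7  -4.3  -1.7] top s [ 96.4  97.9  98.9  99.6 100.6] q top [-19.  -18.2 -12.3  -2.9  -0.3]
scene st- 545 x [-55.   53.5] q front [-11.4  -9.   -4.5   9.9  14.1] top s [ 97.1 100.2 103.4 105.  106.5] q top [-13.  -10.6  -4.   10.5  15.3]
scene st+ 479 x [-53.6  53.6] q front [-0.2  2.4  7.4 12.5 14.6] top s [ 96.8  99.4 101.6 104.1 105.3] q top [-0.9  0.5  6.4 12.8 14.9]
```

```bash
cat >> h.py <<'E'
from scipy.spatial.transform import Rotation as Ro
def pose(F,y,z,lean,up=0,q=0,x=0):
    """TCP pose: frame point (x,y,z)+up*lean axis+q*toward back; tool along -lean axis"""
    R,t=F;a=np.radians(lean);s,c=np.sin(a),np.cos(a)
    M=R@np.array([[-1,0,0],[0,c,-s],[0,-s,-c]])
    p=R@(np.array([x,y,z])+up*np.array([0,s,c])+q*np.array([0,c,-s]))+t
    return M,p
def show(*targets):
    from cell import read_state
    st=read_state();M0=Ro.from_euler("xyz",st["tool_rot"]).as_matrix();p0=st["eef_pos"]
    print("t",round(st["clock"],2),"p",p0.round(1),"rot",st["tool_rot"].round(3),"F",st["force"].round(1),"w",round(st["width"],1),"q",st["qpos"].round(2))
    for M,p in targets:
        print(" target",p.round(1)," cm",((p-p0)@M0/10).round(2)," rv",Ro.from_matrix(M0.T@M).as_rotvec().round(3))
THICK=(-25.5,62.7);THIN=(68.1,60.7)
E
python3 - <<'E'
from h import *
show(pose(STAND,*THICK,20,up=100),pose(STAND,*THICK,20,up=11))
W=np.load("topW.npy");X,Y,Z=W[...,0],W[...,1],W[...,2]
for y in range(-350,500,50):
    print(y,[int(np.nanmax(np.where((X>x)&(X<=x+40)&(Y>y)&(Y<=y+50),Z,-9))) for x in range(380,780,40)])
E
```

```text
t 0.1 p [169.9 626.8 230.5] rot [-3.14   0.     2.877] F [-0.7 -0.1  0.2] w 85.0 q [-1.37  0.63  0.04  1.52 -0.03  1.   -0.02]
 target [526.1 266.  156.7]  cm [-43.81 -25.49   7.43]  rv [ 0.347 -0.007 -0.037]
 target [519.2 236.3  73. ]  cm [-43.93 -28.52  15.79]  rv [ 0.347 -0.007 -0.037]
-350 [32, 67, 68, 69, 15, 6, 7, 6, 5, 404]
-300 [34, 70, 65, 71, 18, 6, 6, 5, 376, 413]
-250 [17, 70, 80, 99, 20, 6, 5, 6, 377, 420]
-200 [18, 130, 133, 130, 128, 7, 5, 5, 378, 427]
-150 [16, 68, 69, 71, 68, 5, 6, 4, 384, 432]
-100 [5, 67, 68, 67, 69, 5, 5, 7, 131, 114]
-50 [6, 6, 5, 5, 5, 6, 20, 21, 130, 110]
0 [6, 5, 5, 5, 6, 5, 24, 24, 132, 109]
50 [5, 6, 4, 5, 5, 6, 20, 23, 183, 181]
100 [7, 5, 5, 18, 16, 5, 6, 5, 185, 186]
150 [5, 34, 63, 60, 62, 18, 5, 6, 90, 89]
200 [5, 48, 114, 116, 115, 18, 4, 5, 89, 91]
250 [5, 18, 116, 113, 109, 36, 6, 5, 89, 91]
300 [6, 18, 111, 112, 111, 109, 5, 16, 58, 58]
350 [4, 10, 110, 108, 4, 92, 103, 109, 113, 117]
400 [5, 17, 8, 5, 4, 94, 105, 110, 114, 121]
450 [16, 14, 58, 53, 61, 98, 104, 109, 114, 121]
```

Emit:
carry_out:
  series:
    - [[-4,-2.3,0,0.05,0,0,5.5],[-8,-4.7,0,0.1,0,0,5.5],[-12,-7,0,0.15,0,0,5.5],[-16,-9.3,0,0.2,0,0,5.5],[-20,-11.6,0.5,0.25,0,0,5.5]]

```text
clock: 0.52
eef_pos: [317.8, 478.0, 228.5]
tool_rot: [-2.89, -0.0, 2.877]
force: [0.4, 0.6, -0.3]
width: 55.1
```

```bash
python3 -c "
from h import *
show(pose(STAND,*THICK,20,up=100))"
```

```text
t 0.52 p [317.8 478.  228.5] rot [-2.89  -0.     2.877] F [ 0.4  0.6 -0.3] w 55.1 q [-1.11  0.65  0.07  1.51  0.02  1.22  0.25]
 target [526.1 266.  156.7]  cm [-25.65 -12.76  10.69]  rv [ 0.097 -0.011 -0.036]
```

Emit:
carry_out:
  series:
    - [[-3.5,-1.7,1.5,0.03,0,0,5],[-7.2,-3.5,3,0.06,0,-0.01,5],[-11,-5.5,5,0.09,-0.01,-0.02,5],[-15,-7.5,7,0.1,-0.01,-0.03,5],[-19,-9.5,8,0.1,-0.01,-0.04,5]]

```text
clock: 0.93
eef_pos: [456.8, 333.8, 174.8]
tool_rot: [-2.789, -0.005, 2.92]
force: [0.8, -0.0, -0.8]
width: 50.3
```

Emit:
carry_out:
  series:
    - [[-3.5,-1.7,0.5,0,0,0,5],[-4.7,-2,1,0,0,0,5],[-4.7,-2,1,0,0,0,5],[-4.7,-2,1,0,0,0,5]]

```text
clock: 1.27
eef_pos: [498.1, 302.2, 173.8]
tool_rot: [-2.791, -0.003, 2.916]
force: [-0.5, 0.7, -1.2]
width: 50.3
```

```bash
python3 -c "
from h import *
show(pose(STAND,*THICK,20,up=100),pose(STAND,*THICK,20,up=11))"
```

```text
t 1.27 p [498.1 302.2 173.8] rot [-2.791 -0.003  2.916] F [-0.5  0.7 -1.2] w 50.3 q [-0.78  0.75  0.12  1.53  0.14  1.16  0.59]
 target [526.1 266.  156.7]  cm [-3.54 -2.14  2.59]  rv [-0.001 -0.002  0.003]
 target [519.2 236.3  73. ]  cm [-3.56 -2.13 11.49]  rv [-0.001 -0.002  0.003]
```

Emit:
carry_out:
  series:
    - [[-2,-1.2,1.5,0,0,0,5],[-3.55,-2.14,2.6,0,0,0,5],[-3.55,-2.14,4.5,0,0,0,5],[-3.55,-2.14,6,0,0,0,5],[-3.55,-2.14,6,0,0,0,5]]

```text
clock: 1.68
eef_pos: [520.4, 255.1, 122.8]
tool_rot: [-2.788, -0.007, 2.919]
force: [-0.8, -0.4, -0.4]
width: 49.6
```

```bash
python3 -c "
from h import *
from cell import get_image
show(pose(STAND,*THICK,20,up=11))
for n,(r0,r1,c0,c1) in dict(scene=(100,230,150,290),top=(170,300,80,260)).items():
    d=get_image(n);cv2.imwrite(f'pics/{n}1.png',cv2.resize(d['img'][r0:r1,c0:c1],None,fx=4,fy=4,interpolation=2))
"
```

```text
t 1.68 p [520.4 255.1 122.8] rot [-2.788 -0.007  2.919] F [-0.8 -0.4 -0.4] w 49.6 q [-0.71  0.8   0.13  1.59  0.16  1.03  0.64]
 target [519.2 236.3  73. ]  cm [-0.33 -0.02  5.31]  rv [-0.004 -0.005  0.007]
```

View pics/scene1.png

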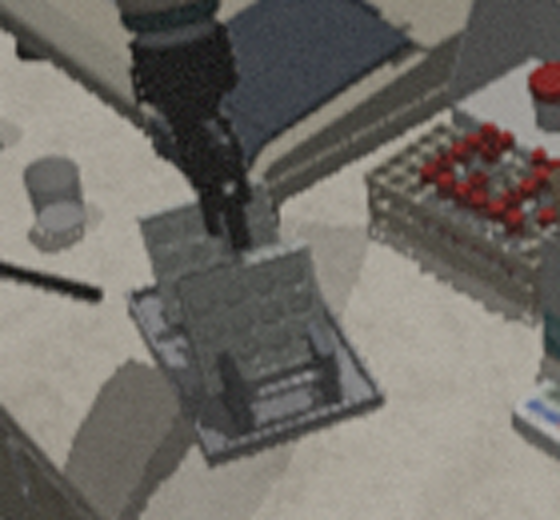

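View pics/top1.png

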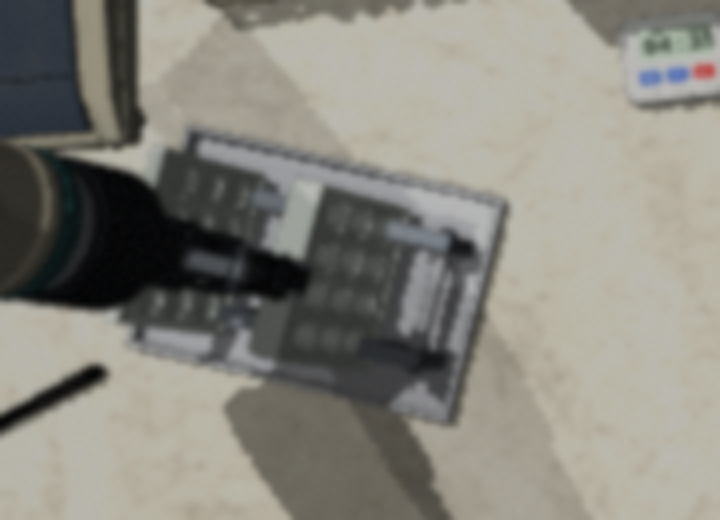

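```bash
python3 -c "
from h import *
from cell import get_image
a=np.radians(20);up=np.array([0,np.sin(a),np.cos(a)]);nb=np.array([0,np.cos(a),-np.sin(a)])
for n,f in (('top',(522.3,258.5,-13.03)),('scene',(525.9,256.6,-13.03))):
    W=cloud(get_image(n))-[0,0,1.4];R,t=frame(*f);L=(W-t)@R
    o=np.array([0,-44,12.]);s=(L-o)@up;q=(L-o)@nb;x=L[...,0]
    for s0 in range(98,170,8):
        m=(abs(x)<22)&(s>s0)&(s<=s0+8)&(abs(q)<60)
        if m.sum(): print(n,s0,m.sum(),'q',np.sort(q[m]).round(0)[::max(1,m.sum()//14)],'x',np.percentile(x[m],[3,97]).round(1))
"
```

```text
top 98 61 q [-12. -11. -10.  -8.  -7.  -7.  -5.  -4.  -2.  -1.   1.   4.   5.   7.
   8.  11.] x [-21.6  21.2]
top 122 7 q [-37. -33. -33. -33. -32. -32. -32.] x [-12.3   8.1]
top 130 19 q [-40. -39. -39. -39. -39. -39. -39. -39. -38. -37. -36. -34. -33. -32.
 -32. -32. -31.  24.  25.] x [-11.3   7.7]
top 138 17 q [-42. -41. -40. -40. -40. -40. -39. -39. -39. -39. -39. -39. -39. -38.
 -37.  22.  25.] x [-8.4  6.1]
top 146 5 q [-40. -40. -39.  22.  23.] x [-6.   8.5]
top 154 1 q [28.] x [8.4 8.4]
top 162 4 q [-55. -55. -37. -35.] x [-8.4 11.1]
scene 98 50 q [-14. -11. -10. -10.  -8.  -8.  -7.  -5.  -4.  -4.  -4.  -0.   1.   4.
   7.   9.  14.] x [-21.   19.7]
scene 106 7 q [-10.  -9.  -3.   2.   3.   6.   7.] x [-17.8  15.6]
scene 122 14 q [-31. -30. -30. -29. -29. -28. -27. -27. -26.  21.  21.  27.  28.  29.] x [-11.7   6.1]
scene 130 26 q [-42. -36. -36. -34. -34. -34. -33. -33. -31. -31. -31. -31. -30. -29.
 -29. -28. -26. -25.  23.  24.  24.  26.  26.  29.  30.  35.] x [-12.8   8.4]
scene 138 28 q [-42. -38. -36. -33. -31. -30. -29. -28. -27. -23.  27.  27.  27.  32.] x [-12.6   9.2]
scene 146 25 q [-41. -39. -39. -39. -38. -34. -34. -33. -33. -32. -32. -32. -31. -31.
 -29. -27. -27. -26.  24.  27.  28.  28.  32.  32.  34.] x [-12.5   4.9]
scene 154 25 q [-41. -39. -37. -36. -36. -35. -35. -35. -34. -34. -31. -31. -31. -31.
 -30. -28.  21.  25.  27.  27.  28.  28.  29.  30.  30.] x [-12.5   8.9]
scene 162 17 q [-49. -41. -41. -37. -37. -36. -33. -31. -29.  28.  28.  30.  31.  33.
  34.  36.  59.] x [-13.7   2.3]
```

Emit:
carry_out:
  series:
    - [[-0.1,0,1.3,0,0,0,5],[-0.3,0,2.6,0,0,0,5],[-0.3,0,4,0,0,0.005,5],[-0.3,0,5.3,0,0,0.005,5],[-0.3,0,5.3,0,0,0.005,5]]

```text
clock: 2.3
eef_pos: [521.1, 236.6, 74.5]
tool_rot: [-2.79, -0.002, 2.913]
force: [-0.8, -0.3, 0.0]
width: 49.9
```

Emit:
carry_out:
  series:
    - [[0,0,0,0,0,0,2.8],[0,0,0,0,0,0,2.4],[0,0,0,0,0,0,2.4]]

```text
clock: 2.55
eef_pos: [523.1, 238.7, 76.5]
tool_rot: [-2.795, 0.001, 2.914]
force: [0.4, 2.0, -0.7]
width: 24.1
```

```bash
python3 -c "
from h import *
show(pose(STAND,*THICK,20,up=11))"
```

```text
t 2.55 p [523.1 238.7  76.5] rot [-2.795e+00  1.000e-03  2.914e+00] F [ 0.4  2.  -0.7] w 24.1 q [-0.69  0.85  0.13  1.64  0.17  0.92  0.63]
 target [519.2 236.3  73. ]  cm [ 0.33 -0.18  0.43]  rv [ 0.002  0.001 -0.   ]
```

Emit:
carry_out:
  series:
    - [[0,0,0,0,0,0,1.0],[0,0,0,0,0,0,1.0],[0,0,0,0,0,0,1.0],[0,0,0,0,0,0,1.0]]

```text
clock: 2.88
eef_pos: [523.3, 239.0, 76.4]
tool_rot: [-2.795, 0.001, 2.914]
force: [-0.4, 5.2, 6.4]
width: 21.1
```

```bash
python3 -c "
from h import *
show(pose(STAND,*THICK,20,up=11))"
```

```text
t 2.88 p [523.3 239.   76.4] rot [-2.795e+00  1.000e-03  2.914e+00] F [-0.4  5.2  6.4] w 21.1 q [-0.69  0.85  0.13  1.64  0.17  0.92  0.63]
 target [519.2 236.3  73. ]  cm [ 0.34 -0.22  0.43]  rv [ 0.003  0.001 -0.   ]
```

Emit:
carry_out:
  series:
    - [[0,0,-0.5,0,0,0,1],[0,0,-2,0,0,0,1],[0,0,-5,0,0,0,1],[0,0,-8.5,0,0,0,1],[0,0,-12,0,0,0,1]]

```text
clock: 3.3
eef_pos: [530.6, 275.6, 188.5]
tool_rot: [-2.787, -0.003, 2.912]
force: [0.4, 0.5, -3.2]
width: 21.7
```

Emit:
carry_out:
  series:
    - [[0,0,0,0,0,0,1],[0,0,0,0,0,0,1]]

```text
clock: 3.47
eef_pos: [532.1, 277.4, 189.2]
tool_rot: [-2.793, 0.001, 2.914]
force: [0.0, -0.2, -3.7]
width: 21.3
```

```bash
python3 -c "
from h import *
from cell import get_image
CT=(72,82.4)
show(pose(RACK,*CT,30,up=15.3+80))
d=get_image('scene');cv2.imwrite('pics/s2.png',cv2.resize(d['img'][80:230,150:310],None,fx=4,fy=4,interpolation=2))
"
```

```text
t 3.47 p [532.1 277.4 189.2] rot [-2.793e+00  1.000e-03  2.914e+00] F [ 0.  -0.2 -3.7] w 21.3 q [-0.73  0.75  0.13  1.48  0.15  1.19  0.65]
 target [507.5 -83.6 164.9]  cm [ -5.76 -32.74  14.49]  rv [ 0.175 -0.016 -0.036]
```

View pics/s2.png

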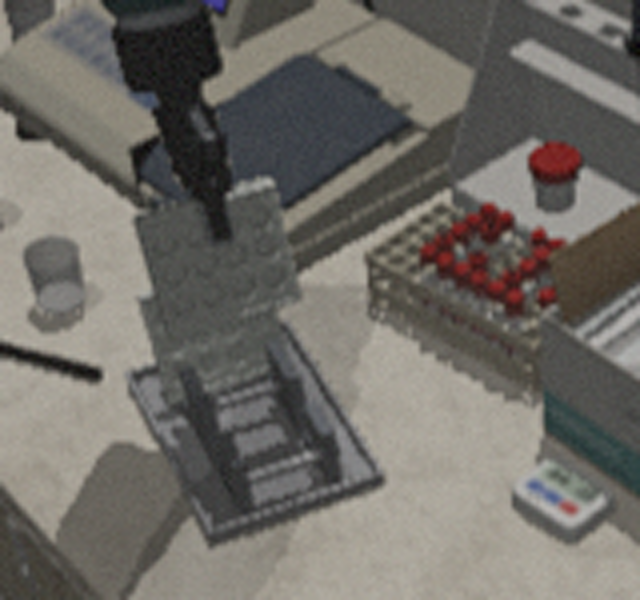

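Emit:
carry_out:
  series:
    - [[-0.5,-3,0.9,0.03,0,0,1],[-1,-6,2,0.06,0,0,1],[-1.6,-10,3.6,0.1,0,-0.01,1],[-2.2,-13.5,5.2,0.14,-0.01,-0.02,1],[-2.9,-17,7,0.175,-0.016,-0.036,1]]

```text
clock: 3.93
eef_pos: [516.2, 88.2, 179.2]
tool_rot: [-2.612, -0.005, 2.952]
force: [1.1, 0.3, -3.4]
width: 21.2
```

Emit:
carry_out:
  series:
    - [[-0.6,-3.7,0.3,0,0,0,1],[-1.2,-7,0.6,0,0,0,1],[-1.8,-9.5,1,0,0,0,1],[-1.8,-10,1,0,0,0,1],[-1.8,-10,1,0,0,0,1]]

```text
clock: 4.35
eef_pos: [516.8, -5.6, 221.7]
tool_rot: [-2.614, -0.004, 2.947]
force: [-0.2, 0.4, -4.1]
width: 21.5
```

```bash
python3 -c "
from h import *
CT=(72,82.4)
show(pose(RACK,*CT,30,up=15.3+80))"
```

```text
t 4.35 p [516.8  -5.6 221.7] rot [-2.614 -0.004  2.947] F [-0.2  0.4 -4.1] w 21.5 q [-0.5   0.61  0.25  1.79  0.37  1.05  0.86]
 target [507.5 -83.6 164.9]  cm [-0.62 -3.91  8.85]  rv [-0.004 -0.006 -0.003]
```

Emit:
carry_out:
  series:
    - [[-0.3,-2,1.5,0,0,0,1],[-0.6,-3.9,4,0,-0.006,0,1],[-0.6,-3.9,7,0,-0.006,0,1],[-0.6,-3.9,8.4,0,-0.006,0,1],[-0.6,-3.9,8.4,0,-0.006,0,1]]

```text
clock: 4.77
eef_pos: [506.6, -78.5, 165.5]
tool_rot: [-2.613, -0.004, 2.953]
force: [-0.0, -0.4, -2.4]
width: 21.4
```

Emit:
carry_out:
  series:
    - [[0,0,0,0,0,0,1],[0,0,0,0,0,0,1]]

```text
clock: 4.93
eef_pos: [511.0, -75.6, 168.6]
tool_rot: [-2.618, 0.003, 2.958]
force: [1.1, -0.6, -3.1]
width: 21.6
```

```bash
cat >> h.py <<'E'
FC={"top":((483.4,-201.6,-10.83),1.2),"scene":((486.6,-200.6,-10.83),1.5)}
def tilecheck(yslot,th,lean,offs=0,z0=33.6):
    """faces of a tile near a slot: s along rest from slot point, q off rest"""
    from cell import get_image
    a=np.radians(lean);up=np.array([0,np.sin(a),np.cos(a)]);nb=np.array([0,np.cos(a),-np.sin(a)])
    for n in FC:
        d=get_image(n);W=cloud(d)-[0,0,FC[n][1]];R,t=frame(*FC[n][0]);L=(W-t)@R
        o=np.array([0,yslot,z0]);s=(L-o)@up-offs;q=(L-o)@nb;x=L[...,0]
        m=(abs(x)<75)&(abs(x)>18)&(s>45)&(s<108)&(q>-th-12)&(q<12)&(L[...,2]>75-0)
        b=m&(s<92)&(s>55);f=b&(q<-th/2)
        A=np.c_[s[f],x[f],np.ones(f.sum())]
        k=np.ones(f.sum(),bool);Q=q[f]
        for _ in range(8):
            c=np.linalg.lstsq(A[k],Q[k],rcond=None)[0];r=Q-A@c;k=(abs(r)<2.0 if _>2 else r<np.percentile(r,60))
        tp=m&(s>92)
        print(n,"front q@s50",round(c@[50,0,1],1),"tilt,yaw",c[:2].round(3),"n",k.sum(),"top s pct",np.percentile(s[tp],[50,75,90,97]).round(1),"q top",np.percentile(q[tp],[2,10,90,98]).round(1),"x",np.percentile(x[m],[1,99]).round(1))
E
python3 -c "
from h import *
CT=(72,82.4)
show(pose(RACK,*CT,30,up=15.3+80))
tilecheck(56.5,22,30,80);tilecheck(-7.5,16,30,0)"
```

```text
t 4.93 p [511.  -75.6 168.6] rot [-2.618  0.003  2.958] F [ 1.1 -0.6 -3.1] w 21.6 q [-0.41  0.66  0.28  1.91  0.44  0.84  0.88]
 target [507.5 -83.6 164.9]  cm [ 0.2  -0.55  0.74]  rv [-0.     0.006  0.003]
top front q@s50 -16.1 tilt,yaw [-0.006  0.001] n 164 top s pct [105.9 107.  107.5 107.9] q top [-18.1 -17.2   0.4   3.2] x [-55.6  52.4]
scene front q@s50 -17.5 tilt,yaw [0.026 0.001] n 135 top s pct [101.2 105.9 107.4 107.7] q top [-21.9 -19.5  -7.7   0.2] x [-56.2  52.7]
top front q@s50 -14.4 tilt,yaw [-0.016 -0.   ] n 147 top s pct [ 98.7  99.8 100.8 101.8] q top [-15.9 -15.3  -2.5  -0.7] x [-54.3  53.8]
scene front q@s50 -15.3 tilt,yaw [ 0.008 -0.001] n 150 top s pct [ 98.6  99.8 100.8 101.5] q top [-19.2 -17.3  -5.6  -1.2] x [-54.8  53.8]
```

Emit:
carry_out:
  series:
    - [[0.2,-0.5,0,0,0.006,0,1],[0.2,-0.5,1.5,0,0.006,0,1],[0.2,-0.5,3,0,0.006,0,1],[0.2,-0.5,3.5,0,0.006,0,1],[0.2,-0.5,3.5,0,0.006,0,1]]

```text
clock: 5.55
eef_pos: [503.5, -99.4, 140.9]
tool_rot: [-2.615, -0.003, 2.951]
force: [1.0, -0.6, -4.1]
width: 21.5
```

Emit:
carry_out:
  series:
    - [[0,0,0,0,0,0,1],[0,0,0,0,0,0,1]]

```text
clock: 5.72
eef_pos: [505.2, -98.0, 141.7]
tool_rot: [-2.617, -0.0, 2.953]
force: [0.6, 0.4, -3.5]
width: 21.5
```

```bash
python3 -c "
from h import *
CT=(72,82.4)
show(pose(RACK,*CT,30,up=15.3+30))
tilecheck(56.5,22,30,50);tilecheck(-7.5,16,30,0)"
```

```text
t 5.72 p [505.2 -98.  141.7] rot [-2.617 -0.     2.953] F [ 0.6  0.4 -3.5] w 21.5 q [-0.38  0.69  0.29  1.94  0.46  0.76  0.88]
 target [ 502.8 -108.1  121.6]  cm [0.05 0.1  2.26]  rv [-0.001  0.     0.001]
top front q@s50 -22.4 tilt,yaw [-0.013  0.001] n 154 top s pct [101.9 102.9 103.8 104.8] q top [-24.4 -23.6  -5.6  -3.4] x [-57.  51.]
scene front q@s50 -22.5 tilt,yaw [-0.012  0.01 ] n 159 top s pct [ 99.9 102.8 103.6 104.1] q top [-27.1 -25.3 -10.9  -4.6] x [-57.8  51.2]
top front q@s50 -14.3 tilt,yaw [-0.016 -0.003] n 148 top s pct [ 98.6  99.7 100.8 101.7] q top [-16.1 -15.3  -2.6  -1. ] x [-54.2  53.7]
scene front q@s50 -15.1 tilt,yaw [0.03  0.003] n 182 top s pct [ 98.2  99.6 100.4 101. ] q top [-18.9 -17.2  -4.5  -1.4] x [-55.1  54.5]
```

Emit:
carry_out:
  series:
    - [[-0.2,0.07,1,0,0,0,1],[-0.2,0.07,2,0,0,0,1],[-0.2,0.07,3,0,0,0,1],[-0.2,0.07,3,0,0,0,1],[-0.2,0.07,3,0,0,0,1]]

```text
clock: 6.33
eef_pos: [502.8, -113.9, 114.0]
tool_rot: [-2.615, -0.003, 2.951]
force: [0.5, 0.2, -3.7]
width: 21.5
```

```bash
python3 -c "
from h import *
CT=(72,82.4)
show(pose(RACK,*CT,30,up=15.3))
tilecheck(56.5,22,30,20);"
```

```text
t 6.33 p [ 502.8 -113.9  114. ] rot [-2.615 -0.003  2.951] F [ 0.5  0.2 -3.7] w 21.5 q [-0.36  0.74  0.3   1.96  0.48  0.69  0.86]
 target [ 500.  -122.9   95.7]  cm [0.1  0.12 2.06]  rv [-0.003 -0.004  0.001]
top front q@s50 -22.8 tilt,yaw [-0.002  0.001] n 161 top s pct [ 99.8 101.  102.  102.9] q top [-24.7 -23.6  -5.5  -3.4] x [-56.6  51.3]
scene front q@s50 -22.4 tilt,yaw [-0.019  0.019] n 135 top s pct [ 99.6 101.8 102.5 103.3] q top [-27.  -25.1  -8.6  -5.8] x [-56.9  51.9]
```

Emit:
carry_out:
  series:
    - [[0,0.1,0.5,0,0,0,1],[0,0.1,1,0,0,0,1],[0,0.12,1.5,0,0,0,1],[0,0.12,1.5,0,0,0,1],[0,0.12,1.5,0,0,0,1]]

```text
clock: 6.85
eef_pos: [502.2, -119.6, 100.9]
tool_rot: [-2.616, -0.002, 2.952]
force: [-0.1, -0.5, -2.6]
width: 21.6
```

```bash
python3 -c "
from h import *
CT=(72,82.4)
show(pose(RACK,*CT,30,up=15.3))
tilecheck(56.5,22,30,0);"
```

```text
t 6.85 p [ 502.2 -119.6  100.9] rot [-2.616e+00 -2.000e-03  2.952e+00] F [-0.1 -0.5 -2.6] w 21.6 q [-0.35  0.76  0.31  1.97  0.49  0.65  0.85]
 target [ 500.  -122.9   95.7]  cm [ 0.16 -0.05  0.64]  rv [-0.002 -0.002  0.001]
top front q@s50 -20.9 tilt,yaw [-0.012 -0.   ] n 126 top s pct [105.4 106.4 107.3 107.7] q top [-23.2 -22.3  -4.9  -2.1] x [-56.1  52.2]
scene front q@s50 -21.6 tilt,yaw [0.002 0.017] n 142 top s pct [101.2 106.2 107.2 107.7] q top [-25.7 -23.9  -8.8  -4.7] x [-56.6  51.7]
```

Emit:
carry_out:
  series:
    - [[0,0,0.2,0,0,0,1],[0,0,0.4,0,0,0,1],[0,0,0.4,0,0,0,1],[0,0,0.4,0,0,0,1]]

```text
clock: 7.28
eef_pos: [502.1, -121.4, 97.7]
tool_rot: [-2.617, -0.002, 2.953]
force: [-0.3, -0.6, -2.7]
width: 21.3
```

Emit:
carry_out:
  series:
    - [[0,0,0.15,0,0,0,1],[0,0,0.2,0,0,0,1],[0,0,0.2,0,0,0,1]]

```text
clock: 7.53
eef_pos: [501.9, -122.5, 96.0]
tool_rot: [-2.617, -0.002, 2.952]
force: [0.7, 0.3, -2.9]
width: 21.4
```

```bash
python3 -c "
from h import *
CT=(72,82.4)
show(pose(RACK,*CT,30,up=15.3))
tilecheck(56.5,22,30,0);"
```

```text
t 7.53 p [ 501.9 -122.5   96. ] rot [-2.617e+00 -2.000e-03  2.952e+00] F [ 0.7  0.3 -2.9] w 21.4 q [-0.35  0.77  0.31  1.98  0.49  0.64  0.85]
 target [ 500.  -122.9   95.7]  cm [ 0.18 -0.05  0.07]  rv [-0.001 -0.001  0.001]
top front q@s50 -21.3 tilt,yaw [-0.002  0.003] n 157 top s pct [100.  101.3 102.2 103.4] q top [-23.1 -21.9  -4.5  -1.9] x [-55.8  52.3]
scene front q@s50 -20.7 tilt,yaw [-0.038 -0.009] n 159 top s pct [ 99.2 101.1 101.6 102.2] q top [-25.9 -23.7  -7.6  -2.4] x [-56.7  52.4]
```

Emit:
carry_out:
  series:
    - [[0,0,0.1,0,0,0,1],[0,0,0.1,0,0,0,1],[0,0,0.1,0,0,0,1]]

```text
clock: 7.88
eef_pos: [501.9, -122.8, 95.1]
tool_rot: [-2.617, -0.001, 2.953]
force: [-0.3, 0.0, -3.6]
width: 21.1
```

Emit:
carry_out:
  series:
    - [[0,0,0.1,0,0,0,1],[0,0,0.1,0,0,0,1],[0,0,0.1,0,0,0,1]]

```text
clock: 8.13
eef_pos: [501.9, -123.3, 94.3]
tool_rot: [-2.617, -0.001, 2.953]
force: [0.4, 0.9, -2.9]
width: 21.1
```

Emit:
carry_out:
  series:
    - [[0,0,0.1,0,0,0,1],[0,0,0.1,0,0,0,1],[0,0,0.1,0,0,0,1]]

```text
clock: 8.38
eef_pos: [502.0, -123.5, 93.7]
tool_rot: [-2.617, -0.001, 2.953]
force: [0.3, 3.2, 2.5]
width: 21.6
```

Emit:
carry_out:
  series:
    - [[0,0,0.1,0,0,0,1],[0,0,0.1,0,0,0,1],[0,0,0.1,0,0,0,1]]

```text
clock: 8.63
eef_pos: [502.1, -123.8, 93.3]
tool_rot: [-2.617, -0.0, 2.953]
force: [-1.0, 5.6, 7.9]
width: 21.3
```

```bash
python3 -c "
from h import *
CT=(72,82.4)
show(pose(RACK,*CT,30,up=15.3))
tilecheck(56.5,22,30,0);"
```

```text
t 8.63 p [ 502.1 -123.8   93.3] rot [-2.617 -0.     2.953] F [-1.   5.6  7.9] w 21.3 q [-0.35  0.78  0.31  1.98  0.49  0.63  0.85]
 target [ 500.  -122.9   95.7]  cm [ 0.22 -0.07 -0.23]  rv [-0.001 -0.     0.001]
top front q@s50 -20.7 tilt,yaw [-0.015  0.   ] n 154 top s pct [ 97.2  98.3  99.6 100.2] q top [-22.7 -21.7  -3.8  -1.6] x [-55.5  52.5]
scene front q@s50 -21.3 tilt,yaw [0.005 0.001] n 158 top s pct [97.2 98.2 98.9 99.2] q top [-25.7 -23.4  -6.   -3.1] x [-56.2  53. ]
```

Emit:
carry_out:
  series:
    - [[0,0,0,0,0,0,2.6],[0,0,0,0,0,0,3.2],[0,0,0,0,0,0,3.8],[0,0,0,0,0,0,3.8]]

```text
clock: 9.07
eef_pos: [501.2, -125.0, 92.6]
tool_rot: [-2.616, -0.002, 2.952]
force: [0.1, 0.3, -0.1]
width: 37.8
```

Emit:
carry_out:
  series:
    - [[0,0,-1,0,0,0,3.8],[0,0,-3,0,0,0,3.8],[0,0,-6,0,0,0,3.8],[0,0,-9,0,0,0,3.8],[0,0,-12,0,0,0,3.8]]

```text
clock: 9.48
eef_pos: [512.7, -64.6, 198.1]
tool_rot: [-2.617, -0.002, 2.952]
force: [0.9, -0.6, -1.0]
width: 38.1
```

```bash
python3 -c "
from h import *
show(pose(STAND,*THIN,20,up=100))
tilecheck(56.5,22,30,0);tilecheck(-7.5,16,30,0)"
```

```text
t 9.48 p [512.7 -64.6 198.1] rot [-2.617e+00 -2.000e-03  2.952e+00] F [ 0.9 -0.6 -1. ] w 38.1 q [-0.42  0.62  0.27  1.87  0.42  0.92  0.9 ]
 target [547.2 357.2 154.7]  cm [  4.55  38.59 -17.32]  rv [-0.176  0.014  0.035]
top front q@s50 -20.4 tilt,yaw [-0.013  0.002] n 156 top s pct [ 97.5  98.6  99.3 100.1] q top [-22.2 -21.2  -3.4  -1.2] x [-55.3  52.5]
scene front q@s50 -20.4 tilt,yaw [-0.027 -0.001] n 152 top s pct [97.5 98.6 99.4 99.7] q top [-24.9 -23.5  -6.9  -2.2] x [-56.3  52.6]
top front q@s50 -14.6 tilt,yaw [-0.004 -0.   ] n 146 top s pct [ 98.4  99.6 100.6 101.2] q top [-16.1 -15.3  -2.7  -0.6] x [-54.3  53.7]
scene front q@s50 -14.4 tilt,yaw [-0.033  0.001] n 158 top s pct [ 98.3  99.5 100.4 100.9] q top [-19.  -16.6  -4.6  -2.6] x [-54.9  54. ]
```

Emit:
carry_out:
  series:
    - [[0.5,3.5,-1.5,0,0,0,4],[1,7,-3,0,0,0,4],[1.5,10.7,-4.8,-0.05,0,0,4],[2,14.5,-6.5,-0.1,0.005,0.01,4],[2.4,18.2,-8.1,-0.176,0.014,0.035,4]]

```text
clock: 10.1
eef_pos: [525.2, 136.5, 173.4]
tool_rot: [-2.793, -0.003, 2.916]
force: [-0.2, -0.2, -0.7]
width: 40.2
```

Emit:
carry_out:
  series:
    - [[0.5,3.9,-1,0,0,0,4],[1,7.8,-2,0,0,0,4],[1.4,11.7,-3,0,0,0,4],[1.8,15.5,-4,0,0,0,4],[1.8,17,-4.5,0,0,0,4]]

```text
clock: 10.52
eef_pos: [546.3, 314.4, 156.4]
tool_rot: [-2.794, -0.004, 2.92]
force: [-1.0, 1.5, -0.2]
width: 40.0
```

```bash
python3 -c "
from h import *
show(pose(STAND,*THIN,20,up=100))"
```

```text
t 10.52 p [546.3 314.4 156.4] rot [-2.794 -0.004  2.92 ] F [-1.   1.5 -0.2] w 40.0 q [-0.74  0.83  0.12  1.39  0.14  1.2   0.63]
 target [547.2 357.2 154.7]  cm [ 0.86  4.   -1.26]  rv [ 0.002 -0.001  0.007]
```

Emit:
carry_out:
  series:
    - [[0.4,2,-0.8,0,0,0,4],[0.6,3.2,-0.8,0,0,0,4],[0.7,3.5,-0.5,0,0,0,4],[0.7,3.5,0,0,0,0,4],[0.7,3.5,0.5,0,0,0,4]]

```text
clock: 10.93
eef_pos: [548.5, 338.0, 141.9]
tool_rot: [-2.79, 0.0, 2.913]
force: [0.2, -0.4, -0.5]
width: 40.3
```

Emit:
carry_out:
  series:
    - [[0,0,1,0,0,0,3.5],[0,0,2,0,0,0,3.5],[0,0,2,0,0,0,3.5],[0,0,2,0,0,0,3.5]]

```text
clock: 11.27
eef_pos: [546.8, 332.3, 123.4]
tool_rot: [-2.791, -0.0, 2.914]
force: [-0.5, -0.4, 0.3]
width: 35.4
```

```bash
python3 -c "
from h import *
show(pose(STAND,*THIN,20,up=13))"
```

```text
t 11.27 p [546.8 332.3 123.4] rot [-2.791 -0.     2.914] F [-0.5 -0.4  0.3] w 35.4 q [-0.76  0.88  0.12  1.37  0.14  1.17  0.6 ]
 target [540.5 328.2  72.9]  cm [0.53 1.22 4.93]  rv [-0.002 -0.    -0.   ]
```

Emit:
carry_out:
  series:
    - [[0.2,0.8,0,0,0,0,3.5],[0.4,1.2,0,0,0,0,3.5],[0.4,1.2,0,0,0,0,3.5]]

```text
clock: 11.52
eef_pos: [545.0, 348.1, 119.6]
tool_rot: [-2.795, -0.0, 2.917]
force: [0.4, 0.2, 0.5]
width: 34.7
```

```bash
python3 -c "
from h import *
from cell import get_image
show(pose(STAND,*THIN,20,up=13))
a=np.radians(20);up=np.array([0,np.sin(a),np.cos(a)]);nb=np.array([0,np.cos(a),-np.sin(a)])
for n,f in (('top',(522.3,258.5,-13.03)),('scene',(525.9,256.6,-13.03))):
    d=get_image(n);W=cloud(d)-[0,0,1.4];R,t=frame(*f);L=(W-t)@R
    o=np.array([0,44,12.]);s=(L-o)@up;q=(L-o)@nb-6;x=L[...,0]
    for s0 in range(98,150,8):
        m=(abs(x)<22)&(s>s0)&(s<=s0+8)&(abs(q)<60)
        if m.sum(): print(n,s0,m.sum(),'q',np.sort(q[m]).round(0)[::max(1,m.sum()//14)])
    if n=='scene': cv2.imwrite('pics/s3.png',cv2.resize(d['img'][80:230,150:310],None,fx=4,fy=4,interpolation=2))
"
```

```text
t 11.52 p [545.  348.1 119.6] rot [-2.795 -0.     2.917] F [0.4 0.2 0.5] w 34.7 q [-0.78  0.9   0.11  1.35  0.13  1.18  0.58]
 target [540.5 328.2  72.9]  cm [ 0.   -0.34  5.09]  rv [0.002 0.001 0.003]
top 98 34 q [-6. -5. -4. -4. -4. -3. -3. -3. -2. -1. -1. -0.  1.  2.  3.  4.  5.]
top 106 1 q [-1.]
top 114 8 q [-25. -23. -23. -23. -23. -22. -22. -21.]
top 122 24 q [-31. -31. -31. -31. -30. -30. -29. -29. -28. -28. -28. -28. -27. -26.
 -25. -24. -24. -23. -23. -22. -22. -22. -22. -20.]
top 130 15 q [-31. -30. -30. -30. -29. -29. -29. -28. -27. -24. -23. -22. -22. -22.
 -21.]
top 138 16 q [-32. -32. -32. -32. -31. -31. -31. -31. -30. -30. -30. -30. -30. -30.
 -29. -29.]
top 146 1 q [24.]
scene 98 27 q [-7. -6. -3. -3. -3. -3. -3. -3. -3. -2. -2. -2. -2. -1. -1. -0.  0.  1.
  1.  1.  5.  5.  6.  6.  6.  7.  8.]
scene 114 8 q [-23. -21. -19. -19. -18. -17. -15.  19.]
scene 122 16 q [-31. -30. -30. -28. -27. -26. -23. -23. -23. -22. -20. -18.  13.  16.
  20.  29.]
scene 130 23 q [-33. -32. -32. -31. -28. -27. -27. -27. -27. -26. -24. -24. -24. -21.
 -18. -14.  12.  17.  19.  19.  20.  21.  24.]
scene 138 22 q [-35. -31. -30. -29. -29. -29. -28. -28. -28. -27. -25. -25. -24. -21.
 -20. -19. -17. -17.  17.  21.  21.  22.]
scene 146 23 q [-34. -33. -33. -32. -31. -29. -28. -27. -27. -26. -24. -23. -23. -23.
 -20. -19. -19. -18.  14.  15.  17.  19.  22.]
```

View pics/s3.png

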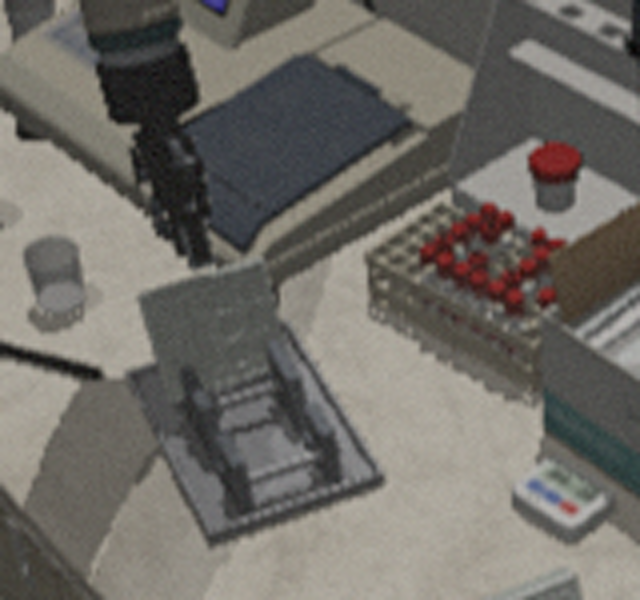

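Emit:
carry_out:
  series:
    - [[0,-0.15,0.5,0,0,0,3.5],[0,-0.2,2,0,0,0,3.5],[0,-0.25,3.5,0,0,0,3.5],[0,-0.25,5,0,0,0,3.5],[0,-0.25,5.2,0,0,0,3.5]]

```text
clock: 12.03
eef_pos: [539.9, 323.3, 69.7]
tool_rot: [-2.788, -0.002, 2.914]
force: [-1.4, -0.6, -0.1]
width: 34.9
```

Emit:
carry_out:
  series:
    - [[0,0,0,0,0,0,3.5],[0,0,0,0,0,0,3.5]]

```text
clock: 12.2
eef_pos: [541.7, 326.3, 72.4]
tool_rot: [-2.793, 0.001, 2.915]
force: [1.1, 0.4, 0.1]
width: 35.4
```

```bash
python3 -c "
from h import *
show(pose(STAND,*THIN,20,up=13))"
```

```text
t 12.2 p [541.7 326.3  72.4] rot [-2.793e+00  1.000e-03  2.915e+00] F [1.1 0.4 0.1] w 35.4 q [-0.76  0.93  0.11  1.42  0.14  1.07  0.58]
 target [540.5 328.2  72.9]  cm [ 0.16  0.13 -0.1 ]  rv [0.001 0.001 0.   ]
```

Emit:
carry_out:
  series:
    - [[0,0.1,0,0,0,0,2.2],[0,0.1,0,0,0,0,1.4],[0,0.1,0,0,0,0,1.2],[0,0.1,0,0,0,0,0.4],[0,0.1,0,0,0,0,0.4]]

```text
clock: 12.62
eef_pos: [541.9, 328.0, 72.1]
tool_rot: [-2.795, 0.002, 2.916]
force: [0.9, 3.0, 3.0]
width: 9.3
```

```bash
python3 -c "
from h import *
show(pose(STAND,*THIN,20,up=13))"
```

```text
t 12.62 p [541.9 328.   72.1] rot [-2.795e+00  2.000e-03  2.916e+00] F [0.9 3.  3. ] w 9.3 q [-0.76  0.94  0.11  1.42  0.14  1.07  0.58]
 target [540.5 328.2  72.9]  cm [ 0.14 -0.04 -0.07]  rv [0.002 0.002 0.001]
```

Emit:
carry_out:
  series:
    - [[0,0,-0.5,0,0,0,0.4],[0,0,-2,0,0,0,0.4],[0,0,-5,0,0,0,0.4],[0,0,-8.5,0,0,0,0.4],[0,0,-12.5,0,0,0,0.4]]

```text
clock: 13.03
eef_pos: [550.0, 367.3, 189.1]
tool_rot: [-2.788, -0.002, 2.914]
force: [1.0, 0.9, -1.5]
width: 9.3
```

Emit:
carry_out:
  series:
    - [[0,-3,-1,0,0,0,0.4],[0,-6.5,-1.5,0,0,0,0.4],[0,-10.5,-1.5,0.06,0,0,0.4],[0,-14.5,-1,0.12,0,0,0.4],[0,-18,-0.5,0.175,-0.016,-0.036,0.4]]

```text
clock: 13.45
eef_pos: [513.6, 202.3, 256.9]
tool_rot: [-2.615, 0.002, 2.952]
force: [0.6, -0.1, -2.6]
width: 9.3
```

```bash
python3 -c "
from h import *
CN=(-50.8,79.4)
show(pose(RACK,*CN,30,up=12+160),pose(RACK,*CN,30,up=12+70))"
```

```text
t 13.45 p [513.6 202.3 256.9] rot [-2.615e+00  2.000e-03  2.952e+00] F [ 0.6 -0.1 -2.6] w 9.3 q [-0.75  0.68  0.18  1.51  0.26  1.36  0.69]
 target [ 491.6 -166.5  228.4]  cm [ -4.79 -30.22  20.9 ]  rv [-0.003  0.001 -0.001]
 target [ 483.2 -210.7  150.4]  cm [ -4.78 -30.19  29.9 ]  rv [-0.003  0.001 -0.001]
```

Emit:
carry_out:
  series:
    - [[-0.4,-3,2,0,0,0,0.4],[-0.9,-6.2,4,0,0,0,0.4],[-1.4,-9.4,6,0,0,0,0.4],[-1.9,-12.6,8,0,0,0,0.4],[-2.4,-15.8,10,0,0,0,0.4]]

```text
clock: 13.87
eef_pos: [501.4, 15.6, 247.9]
tool_rot: [-2.617, -0.0, 2.954]
force: [1.0, 0.3, -2.9]
width: 9.3
```

Emit:
carry_out:
  series:
    - [[-0.5,-3.2,2,0,0,0,0.4],[-1,-6.4,4,0,0,0,0.4],[-1.6,-9.6,6,0,0,0,0.4],[-2,-12.5,8,0,0,0,0.4],[-2,-12.5,8,0,0,0,0.4]]

```text
clock: 14.28
eef_pos: [490.1, -141.1, 242.4]
tool_rot: [-2.611, -0.002, 2.942]
force: [-0.5, 0.2, -2.4]
width: 9.0
```

```bash
python3 -c "
from h import *
CN=(-50.8,79.4)
show(pose(RACK,*CN,30,up=12+120),pose(RACK,*CN,30,up=12+60))"
```

```text
t 14.28 p [ 490.1 -141.1  242.4] rot [-2.611e+00 -2.000e-03  2.942e+00] F [-0.5  0.2 -2.4] w 9.0 q [-0.32  0.52  0.3   1.91  0.46  0.93  1.01]
 target [ 487.9 -186.2  193.7]  cm [-0.69 -1.38  6.45]  rv [-0.007 -0.007 -0.009]
 target [ 482.2 -215.6  141.8]  cm [-0.73 -1.34 12.45]  rv [-0.007 -0.007 -0.009]
```

Settle laterally, then approach along the notch line.

Emit:
carry_out:
  series:
    - [[-0.4,-0.7,1,0,0,0,0.4],[-0.6,-1.2,2.5,0,0,0,0.4],[-0.6,-1.2,4.5,0,0,0,0.4],[-0.6,-1.2,6.4,0,0,0,0.4],[-0.6,-1.2,6.4,0,0,0,0.4]]

```text
clock: 14.7
eef_pos: [489.8, -175.8, 189.3]
tool_rot: [-2.616, -0.005, 2.953]
force: [-1.6, -0.1, -1.9]
width: 9.3
```

Emit:
carry_out:
  series:
    - [[0,0,0,0,0,0,0.4],[0,0,0,0,0,0,0.4]]

```text
clock: 14.87
eef_pos: [493.1, -173.8, 192.0]
tool_rot: [-2.618, 0.001, 2.956]
force: [0.2, 0.5, -1.6]
width: 9.0
```

```bash
python3 -c "
from h import *
CN=(-50.8,79.4)
show(pose(RACK,*CN,30,up=12+60))
tilecheck(-71.5,10,30,120);tilecheck(-7.5,16,30,0)"
```

```text
t 14.87 p [ 493.1 -173.8  192. ] rot [-2.618e+00  1.000e-03  2.956e+00] F [ 0.2  0.5 -1.6] w 9.0 q [-0.26  0.59  0.31  1.96  0.5   0.78  1.  ]
 target [ 482.2 -215.6  141.8]  cm [ 0.3  -1.23  6.5 ]  rv [0.    0.002 0.003]Traceback (most recent call last):
  File "<string>", line 5, in <module>
    tilecheck(-71.5,10,30,120);tilecheck(-7.5,16,30,0)
    ~~~~~~~~~^^^^^^^^^^^^^^^^^
  File "h.py", line 44, in tilecheck
    c=np.linalg.lstsq(A[k],Q[k],rcond=None)[0];r=Q-A@c;k=(abs(r)<2.0 if _>2 else r<np.percentile(r,60))
                                                                                   ~~~~~~~~~~~~~^^^^^^
    return _quantile_unchecked(
        a, q, axis, out, overwrite_input, method, keepdims, weights)
    return _ureduce(a,
                    func=_quantile_ureduce_func,
    ...<5 lines>...
                    overwrite_input=overwrite_input,
                    method=method)
    r = func(a, **kwargs)
    result = _quantile(arr,
                       quantiles=q,
    ...<2 lines>...
                       out=out,
                       weights=wgt)
    slices_having_nans = np.isnan(arr[-1, ...])
                                  ~~~^^^^^^^^^
IndexError: index -1 is out of bounds for axis 0 with size 0
```

Emit:
carry_out:
  series:
    - [[0.1,-0.7,0,0,0,0,0.4],[0.2,-1.25,0,0,0,0,0.4],[0.2,-1.3,1,0,0,0,0.4],[0.2,-1.3,1,0,0,0,0.4],[0.2,-1.3,1,0,0,0,0.4]]

```text
clock: 15.33
eef_pos: [486.9, -190.8, 190.0]
tool_rot: [-2.617, 0.0, 2.953]
force: [0.1, -0.5, -1.9]
width: 9.4
```

```bash
python3 -c "
from h import *
CN=(-50.8,79.4)
show(pose(RACK,*CN,30,up=12+60))
tilecheck(-71.5,10,30,110);tilecheck(-7.5,16,30,0)"
```

```text
t 15.33 p [ 486.9 -190.8  190. ] rot [-2.617  0.     2.953] F [ 0.1 -0.5 -1.9] w 9.4 q [-0.23  0.59  0.32  1.97  0.52  0.75  1.02]
 target [ 482.2 -215.6  141.8]  cm [-0.01  0.22  5.44]  rv [-0.001  0.001  0.001]
top front q@s50 -12.0 tilt,yaw [-0.003  0.003] n 159 top s pct [103.  104.4 105.3 105.9] q top [-13.6 -12.8  -5.6  -4.1] x [-55.7  52. ]
scene front q@s50 -11.4 tilt,yaw [-0.003  0.002] n 226 top s pct [ 99.1 102.8 104.7 105.3] q top [-15.  -13.9  -8.4  -4.9] x [-56.1  52.7]
top front q@s50 -7.0 tilt,yaw [-0.209 -0.001] n 52 top s pct [ 98.3  99.3 100.3 101.2] q top [-15.8 -15.4  -3.2  -1.1] x [-54.4  53.9]
scene front q@s50 -15.3 tilt,yaw [-0.051 -0.011] n 38 top s pct [ 97.5 100.  100.7 101.1] q top [-17.5 -16.   -6.3  -5.8] x [-55.6  52. ]
```

Emit:
carry_out:
  series:
    - [[0,0.15,1,0,0,0,0.4],[0,0.15,2.5,0,0,0,0.4],[0,0.15,4,0,0,0,0.4],[0,0.15,5,0,0,0,0.4],[0,0.15,5,0,0,0,0.4]]

```text
clock: 15.95
eef_pos: [481.4, -214.5, 144.3]
tool_rot: [-2.616, -0.003, 2.953]
force: [0.3, 0.3, -1.9]
width: 9.5
```

Emit:
carry_out:
  series:
    - [[0,0,0,0,0,0,0.4],[0,0,0,0,0,0,0.4]]

```text
clock: 16.12
eef_pos: [483.4, -213.3, 145.8]
tool_rot: [-2.618, 0.001, 2.955]
force: [-0.1, 0.7, -1.5]
width: 9.3
```

```bash
python3 -c "
from h import *
CN=(-50.8,79.4)
show(pose(RACK,*CN,30,up=12))
tilecheck(-71.5,10,30,60)"
```

```text
t 16.12 p [ 483.4 -213.3  145.8] rot [-2.618e+00  1.000e-03  2.955e+00] F [-0.1  0.7 -1.5] w 9.3 q [-0.2   0.67  0.34  2.01  0.55  0.63  0.99]
 target [ 476.6 -245.1   89.8]  cm [ 0.09 -0.02  6.48]  rv [-0.     0.002  0.002]
top front q@s50 -9.4 tilt,yaw [-0.014  0.003] n 129 top s pct [103.  104.3 105.4 106.8] q top [-11.1 -10.5  -3.1  -1.5] x [-54.8  52.7]
scene front q@s50 -8.9 tilt,yaw [-0.031 -0.005] n 181 top s pct [100.2 103.6 105.2 105.7] q top [-14.  -12.3  -6.8  -3.2] x [-55.4  53.2]
```

Emit:
carry_out:
  series:
    - [[0,-0.08,1,0,0,0,0.4],[0,-0.08,2,0,0,0,0.4],[0,-0.08,3,0,0,0,0.4],[0,-0.08,4,0,0,0,0.4],[0,-0.08,4,0,0,0,0.4]]

```text
clock: 16.63
eef_pos: [477.0, -235.3, 109.4]
tool_rot: [-2.616, -0.004, 2.952]
force: [-0.2, 0.7, -2.0]
width: 9.4
```

Emit:
carry_out:
  series:
    - [[0,0,0,0,0,0,0.4],[0,0,0,0,0,0,0.4]]

```text
clock: 16.8
eef_pos: [478.9, -234.0, 111.0]
tool_rot: [-2.618, -0.0, 2.954]
force: [0.1, 1.1, -2.0]
width: 9.2
```

```bash
python3 -c "
from h import *
from cell import get_image
CN=(-50.8,79.4)
show(pose(RACK,*CN,30,up=12))
tilecheck(-71.5,10,30,20)
d=get_image('scene');cv2.imwrite('pics/s4.png',cv2.resize(d['img'][190:330,230:370],None,fx=4,fy=4,interpolation=2))"
```

```text
t 16.8 p [ 478.9 -234.   111. ] rot [-2.618 -0.     2.954] F [ 0.1  1.1 -2. ] w 9.2 q [-0.17  0.74  0.36  2.03  0.59  0.53  0.96]
 target [ 476.6 -245.1   89.8]  cm [0.02 0.08 2.4 ]  rv [-0.     0.001  0.002]
top front q@s50 -10.7 tilt,yaw [-0.006  0.003] n 117 top s pct [102.8 103.9 104.7 105.3] q top [-12.2 -11.7  -4.1  -2.7] x [-55.5  52.1]
scene front q@s50 -9.5 tilt,yaw [-0.039  0.002] n 179 top s pct [ 99.4 102.9 104.6 105.4] q top [-14.2 -13.3  -7.   -3. ] x [-55.8  52.5]
```

View pics/s4.png

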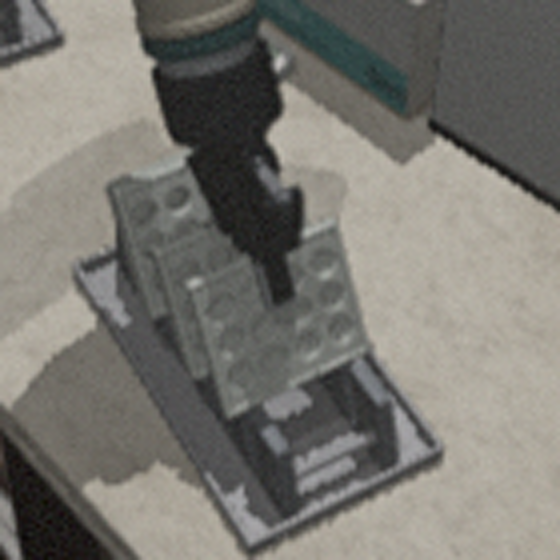

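Emit:
carry_out:
  series:
    - [[0,0.03,0.5,0,0,0,0.4],[0,0.06,1,0,0,0,0.4],[0,0.06,1.5,0,0,0,0.4],[0,0.06,1.5,0,0,0,0.4],[0,0.06,1.5,0,0,0,0.4]]

```text
clock: 17.37
eef_pos: [477.2, -241.2, 97.6]
tool_rot: [-2.617, -0.001, 2.954]
force: [0.2, -0.8, -1.7]
width: 9.5
```

Emit:
carry_out:
  series:
    - [[0,0,0.2,0,0,0,0.4],[0,0,0.4,0,0,0,0.4],[0,0,0.4,0,0,0,0.4]]

```text
clock: 17.62
eef_pos: [477.8, -243.1, 95.0]
tool_rot: [-2.618, 0.002, 2.954]
force: [-0.2, 0.4, 4.1]
width: 9.2
```

```bash
python3 -c "
from h import *
CN=(-50.8,79.4)
show(pose(RACK,*CN,30,up=12))
tilecheck(-71.5,10,30,0)"
```

```text
t 17.62 p [ 477.8 -243.1   95. ] rot [-2.618e+00  2.000e-03  2.954e+00] F [-0.2  0.4  4.1] w 9.2 q [-0.16  0.77  0.38  2.04  0.6   0.48  0.95]
 target [ 476.6 -245.1   89.8]  cm [0.08 0.07 0.56]  rv [-0.     0.002  0.   ]
top front q@s50 -10.6 tilt,yaw [-0.001 -0.   ] n 114 top s pct [103.8 105.1 106.5 107. ] q top [-12.  -11.6  -4.1  -2.4] x [-55.   53.2]
scene front q@s50 -11.1 tilt,yaw [ 0.009 -0.007] n 158 top s pct [100.2 104.3 105.9 106.6] q top [-14.7 -12.9  -6.6  -3.4] x [-55.6  52.1]
```

Emit:
carry_out:
  series:
    - [[0,0.12,0,0,0,0,0.4],[0,0.12,0,0,0,0,0.4],[0,0.12,0.2,0,0,0,0.4],[0,0.12,0.2,0,0,0,0.4]]

```text
clock: 18.05
eef_pos: [478.1, -243.7, 94.0]
tool_rot: [-2.617, 0.003, 2.953]
force: [-0.8, 1.1, 15.5]
width: 9.2
```

```bash
python3 -c "
from h import *
CN=(-50.8,79.4)
show(pose(RACK,*CN,30,up=12))
tilecheck(-71.5,10,30,0)"
```

```text
t 18.05 p [ 478.1 -243.7   94. ] rot [-2.617  0.003  2.953] F [-0.8  1.1 15.5] w 9.2 q [-0.16  0.77  0.38  2.04  0.6   0.48  0.95]
 target [ 476.6 -245.1   89.8]  cm [0.12 0.06 0.44]  rv [-0.001  0.003 -0.001]
top front q@s50 -10.4 tilt,yaw [-0.006 -0.002] n 116 top s pct [103.1 104.4 105.2 106. ] q top [-12.2 -11.4  -3.9  -2.9] x [-54.6  53.1]
scene front q@s50 -10.4 tilt,yaw [-0.013 -0.002] n 177 top s pct [ 99.7 103.4 105.  105.6] q top [-14.8 -13.2  -6.4  -4.4] x [-55.   53.7]
```

Emit:
carry_out:
  series:
    - [[0,0.03,-0.4,0,0,0,0.4],[0,0.08,-0.4,0,0,0,0.4],[0,0.1,0,0,0,0,0.4],[0,0.1,0.1,0,0,0,0.4],[0,0.1,0.1,0,0,0,0.4]]

```text
clock: 18.57
eef_pos: [478.5, -244.2, 93.2]
tool_rot: [-2.616, 0.004, 2.953]
force: [-0.6, -0.1, 19.9]
width: 9.4
```

```bash
python3 -c "
from h import *
CN=(-50.8,79.4)
show(pose(RACK,*CN,30,up=12))
tilecheck(-71.5,10,30,0)"
```

```text
t 18.57 p [ 478.5 -244.2   93.2] rot [-2.616  0.004  2.953] F [-0.6 -0.1 19.9] w 9.4 q [-0.16  0.77  0.38  2.04  0.6   0.47  0.95]
 target [ 476.6 -245.1   89.8]  cm [0.17 0.06 0.36]  rv [-0.002  0.004 -0.002]
top front q@s50 -10.5 tilt,yaw [-0.004  0.002] n 111 top s pct [102.4 103.7 104.9 105.5] q top [-11.9 -11.4  -3.9  -2.5] x [-53.7  54.1]
scene front q@s50 -10.7 tilt,yaw [ 0.015 -0.006] n 180 top s pct [ 99.  102.2 103.6 104.5] q top [-15.1 -13.6  -6.5  -2.6] x [-54.7  54. ]
```

```bash
python3 -c "
from h import *
from cell import get_image
d=get_image('scene');cv2.imwrite('pics/s5.png',cv2.resize(d['img'][200:320,240:350],None,fx=5,fy=5,interpolation=2))
d=get_image('top');cv2.imwrite('pics/t5.png',cv2.resize(d['img'][200:300,270:400],None,fx=5,fy=5,interpolation=2))"
```

```text
(no output)
```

View pics/s5.png

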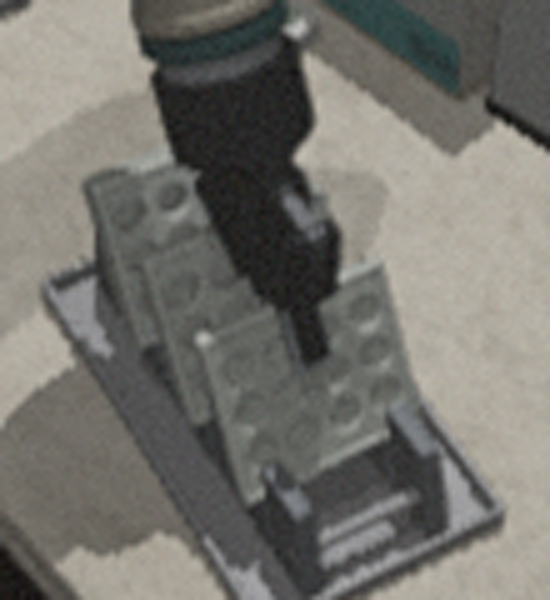

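View pics/t5.png

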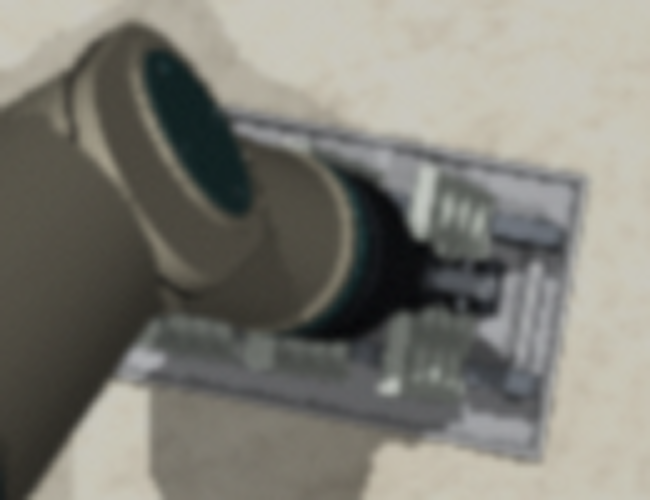

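Emit:
carry_out:
  series:
    - [[0,0,-0.1,0,0,0,0.4],[0,0,-0.1,0,0,0,0.4],[0,0,-0.1,0,0,0,1.1],[0,0,-0.1,0,0,0,1.5],[0,0,-0.1,0,0,0,2.0]]

```text
clock: 19.18
eef_pos: [477.1, -247.0, 95.2]
tool_rot: [-2.61, 0.002, 2.95]
force: [-0.6, -7.2, 21.6]
width: 20.1
```

```bash
python3 -c "
from h import *
CN=(-50.8,79.4)
show(pose(RACK,*CN,30,up=12))
tilecheck(-71.5,10,30,0)"
```

```text
t 19.18 p [ 477.1 -247.    95.2] rot [-2.61e+00  2.00e-03  2.95e+00] F [-0.6 -7.2 21.6] w 20.1 q [-0.16  0.77  0.38  2.04  0.61  0.48  0.95]
 target [ 476.6 -245.1   89.8]  cm [0.08 0.43 0.38]  rv [-0.008  0.001 -0.004]
top front q@s50 -9.0 tilt,yaw [-0.025 -0.001] n 120 top s pct [ 97.6  99.1 100.4 101.4] q top [-11.1 -10.5  -3.3  -1.9] x [-53.9  53. ]
scene front q@s50 -9.3 tilt,yaw [ 0.004 -0.002] n 204 top s pct [ 97.2  98.7  99.7 100.5] q top [-13.8 -12.4  -3.3  -2.2] x [-55.   54.1]
```

Emit:
carry_out:
  series:
    - [[0,0,-0.5,0,0,0,2.0],[0,0,-1,0,0,0,2.0],[0,0,-1.5,0,0,0,2.0]]

```text
clock: 19.53
eef_pos: [478.5, -234.7, 104.8]
tool_rot: [-2.617, -0.0, 2.954]
force: [-0.5, -0.3, -0.3]
width: 19.9
```

```bash
python3 -c "
from h import *
CN=(-50.8,79.4)
show(pose(RACK,*CN,30,up=30))
tilecheck(-71.5,10,30,0)"
```

```text
t 19.53 p [ 478.5 -234.7  104.8] rot [-2.617 -0.     2.954] F [-0.5 -0.3 -0.3] w 19.9 q [-0.17  0.75  0.37  2.04  0.59  0.51  0.96]
 target [ 478.3 -236.3  105.4]  cm [-0.   -0.17  0.03]  rv [-0.001  0.     0.001]
top front q@s50 -8.6 tilt,yaw [-0.01   0.001] n 135 top s pct [ 97.8  99.  100.  101.2] q top [-10.2  -9.5  -1.6  -0.6] x [-53.9  53.2]
scene front q@s50 -8.8 tilt,yaw [0.001 0.008] n 173 top s pct [ 97.4  99.   99.6 100.4] q top [-13.2 -11.9  -3.6  -1.4] x [-55.  54.]
```

Force is gone. Retreat clear.

Emit:
carry_out:
  series:
    - [[0,0,-2,0,0,0,2.2],[0,0,-5,0,0,0,2.5],[0,0,-9,0,0,0,2.5],[0,0,-13,0,0,0,2.5],[0,0,-16,0,0,0,2.5]]

```text
clock: 20.05
eef_pos: [494.6, -153.3, 244.8]
tool_rot: [-2.62, 0.001, 2.957]
force: [1.1, -0.3, -0.3]
width: 25.4
```

Emit:
carry_out:
  series:
    - [[0,4,-1,0,0,0,2.5],[0,8,-1,0,0,0,2.5],[0,12,-1,0,0,0,2.5],[0,16,-1,0,0,0,2.5],[0,18,-1,0,0,0,2.5]]

```text
clock: 20.47
eef_pos: [523.6, 8.6, 158.3]
tool_rot: [-2.621, -0.003, 2.961]
force: [0.1, 0.6, -0.4]
width: 25.1
```

```bash
python3 -c "
from h import *
from cell import get_image
show()
for y,t in((-71.5,10),(-7.5,16),(56.5,22)): tilecheck(y,t,30,0)
d=get_image('scene');cv2.imwrite('pics/s6.png',cv2.resize(d['img'][180:340,230:370],None,fx=3.7,fy=3.7,interpolation=2))
d=get_image('top');cv2.imwrite('pics/t6.png',cv2.resize(d['img'][200:300,270:400],None,fx=5,fy=5,interpolation=2))"
```

```text
t 20.47 p [523.6   8.6 158.3] rot [-2.621 -0.003  2.961] F [ 0.1  0.6 -0.4] w 25.1 q [-0.5   0.7   0.23  1.82  0.39  0.93  0.8 ]
top front q@s50 -8.6 tilt,yaw [-0.007 -0.003] n 131 top s pct [ 97.6  99.4 100.6 101.5] q top [-10.3  -9.6  -1.9  -0.8] x [-54.   53.4]
scene front q@s50 -8.5 tilt,yaw [-0.014  0.001] n 194 top s pct [ 97.3  98.9  99.9 100.5] q top [-13.4 -11.1  -3.7  -2.4] x [-54.8  53.9]
top front q@s50 -14.7 tilt,yaw [-0.005  0.003] n 137 top s pct [ 97.8  99.  100.  101.5] q top [-16.5 -15.6  -2.4  -0.7] x [-54.1  53.7]
scene front q@s50 -14.6 tilt,yaw [-0.021  0.005] n 177 top s pct [ 98.   99.3 100.  100.8] q top [-19.  -17.2  -4.8  -1.3] x [-54.7  54. ]
top front q@s50 -20.2 tilt,yaw [-0.019  0.002] n 157 top s pct [ 97.3  98.3  99.2 100. ] q top [-22.4 -21.1  -3.3  -1.6] x [-55.4  52.6]
scene front q@s50 -21.2 tilt,yaw [ 0.028 -0.002] n 149 top s pct [97.5 98.4 99.  99.5] q top [-25.1 -23.   -4.9  -1.3] x [-56.6  52.7]
```

View pics/s6.png

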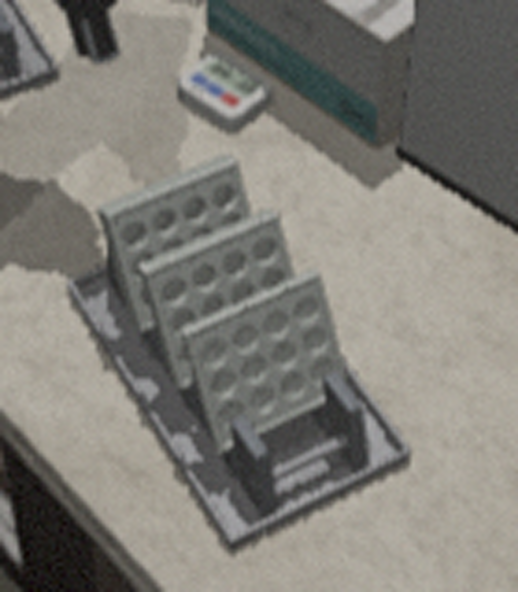

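View pics/t6.png

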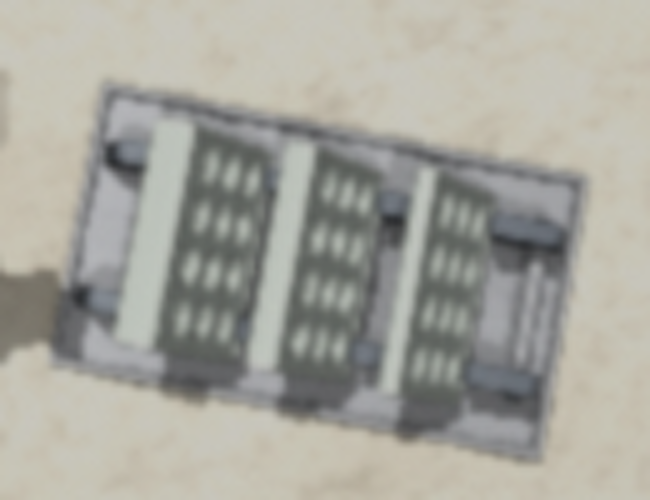

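All three tiles stand parallel at the same height, and the middle one has not moved. The arm is clear, so I'll let it come to rest and hand in.

Emit:
carry_out:
  series:
    - [[0,0,0,0,0,0,2.5],[0,0,0,0,0,0,2.5],[0,0,0,0,0,0,2.5]]

```text
clock: 21.12
eef_pos: [523.7, 1.7, 162.1]
tool_rot: [-2.618, 0.001, 2.954]
force: [0.4, -0.3, -0.3]
width: 24.8
```

```bash
python3 -c "
from cell import finish_job,read_state
print(read_state()['force'])
print(finish_job())"
```

```text
[ 0.42834168 -0.33773868 -0.32583284]
the job is handed in; nothing more can be done
None
```

I stood the thick tile in the wide notch and the thin tile in the narrow notch, then moved the arm clear and handed the job in at 21 s. No verdict came back.

**Last camera checks:**
- **Height:** the top edges of all three tiles are level within about 1 mm of each other.
- **Position:** each back lies on its rest within about 1–2 mm. Both moved tiles sit within 2 mm of midway across the boards.
- **Lean:** the fitted lean is within about 0.03 rad of 30 degrees.
- **Middle tile:** it is where it stood within about 1 mm.

**What did not go as planned:** the thin tile stopped about 4 mm above its seat, with about 20 N on the wrist. I released it there and it slid the last few mm home. The force stayed until I lifted the gripper, so the gripper was probably resting on the middle tile's top edge.

The two cameras disagreed by about 3 mm across the boards, so I used the average.

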